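Move a guide roller from the feed chute to the gauge nest

ROBOT

A 6-joint arm with a two-finger parallel gripper is mounted at the origin on the work surface. World frame = base frame: x ahead of the robot, y to its left, z up, the work surface at z = 0. Lengths are in m, angles in rad, forces in N, time in s.
With the tool pointing down it reaches from about 0.375 to 0.9 m from the base axis. Payload 3.1 kg.
Tool frame: the origin (TCP) lies at the very end of the fingers, on their centre line; the grasp point (between the pads) lies 19 mm behind it (manip.tcp_to_grasp is the distance from the TCP to the grasp point, in m); z points along the fingers, y is the line along which they close (so a half turn about z gives the same grasp; the last joint's range is limited). The gripper opens to 85 mm and grips with 20 to 120 N. Pads are 22 mm wide; open, the fingers measure 114 mm over their backs; the gripper's body (76 mm by 85 mm) begins 54 mm behind the grasp point. The pads swing forward as they close: fully open they stand 13 mm farther back than shut.
Start: joints at [-1.351, 0.527, 1.433, -0, 1.181, -0.178], TCP at [0.243, -0.576, 0.231] pointing down, gripper open.
Joint ranges: [-3.08, 3.08], [-0.75, 2.2], [0.22, 2.44], [-1.43, 4.57], [0, 2.65], [-2.85, 2.85]. Speed limits (rad/s): [2.79, 2.79, 3.14, 3.14, 3.14, 3.14].

INTERFACE

Orientations are given as a unit quaternion [x, y, z, w].
In Python, from station import manip gives the robot as it stands. The module is installed in compiled form; this text tells all that it offers.
- The arm moves only by the tool step_arm, never from a script. Its argument "commands" is one flat list of numbers, 6 for each row, row after row: the shift along the tool's x, y, z in m, then the turn, a rotation vector about the tool's x, y, z in degrees. A call has exactly 10 rows; each row is the pose to reach, as a shift and turn from the pose commanded when the call began, along the tool's axes at that moment; what a row does not reach only later rows make up. A row lasts 1/10 s, in which the tool goes at most 50 mm and 8.59 degrees, less where a joint would pass 70% of its speed; a pose out of reach is approached as far as the arm can. A call with a gripper value outside its range is refused whole. "jaw" is the opening in per cent of the stroke, from 0 (shut) to 100 (fully open), set as the call begins (left out, the last holds). The fingers move at their own pace and stop on an object; "grip_force" is the grip in N (left out, the last holds). Time passes only in rows, so rows that repeat a pose let the fingers close, or fill a call up. It gives the time, the measured TCP pose, the force, the opening and the grip force at its end, in the units of the state.
- manip.sense(): the state, without advancing time (a new reading comes with each control period).
- manip.snapshot(name): name is "side" or "top"; returns a dict with "pixels" (480x640x3 uint8, blue, green, red), "fx", "fy", "cx", "cy" (pixels), "k1" (the pictures are not rectified: a ray, as slopes to the right and down, at radius r is drawn at 1 + k1 r^2 times it, then the intrinsics apply), "R" (3x3) and "t" (3): a world point X has camera coordinates R X + t. Camera axes: x right, y down, z forward; pixel columns grow to the right and rows downward; lengths in m; the calibration is good to about 2 mm. A picture is of the moment at which its call begins. There is no depth.
- manip.sign_off(): hands the job in; it is judged then, once.
The state is a dict: "t": time; "q": joint angles; "qd": joint speeds; "tau": joint torques, N m; "tcp_pos": TCP position; "tool_rot": TCP orientation; "force": force on the tool from outside, world axes, zero at the start; "ft_torque": the same for the moment, N m; "finger_gap": opening from 0.0 (shut) to 1.0 (fully open); "gripper_force": force on a finger pad.
Only numpy, scipy, OpenCV 4.12 (cv2) and the standard library are available. Lean on these libraries where they do the work, as an engineer would, in place of code of your own. Each camera call takes 0.05 s, during which the arm holds its last target. There are 200 camera calls.

TASK

Take the front steel roller (the one lying against the stop plate) out of the blue-sided feed chute, set it down on the small grey parking ramp so that it rests against the red lip, and let go of it there. Then take it again the other way, across its round body, and lower it gently into the wooden V seat between the two cheeks of the gauge nest. Never let it drop or roll onto the bench, keep the second roller in the chute (it will roll up to the stop by itself), and leave the screwdriver, jar and can alone.

Things in the scene. Friction and masses are not known exactly. Their poses are not given: they have to be found in the camera images.
- roller_center (a point): Centre of the front roller: steel cylinder, 44 mm diameter, 62 mm long, flat ends with flush brass bushes, 0.3-0.5 kg, lying on its side, rolls freely. Own y = its axis (x, z turn as it rolls); either way round is fine. Starts in the chute between stop plate and second roller: only its two flat ends can be gripped there.
- roller2_center (a point): Centre of the second roller, identical to the first, y along its axis. It waits behind the first, uphill, touching it, and rolls down to the stop plate by itself when the first is lifted out. It must stay in the chute.
- chute_front (a point): Fixed on the feed chute: centre of a roller lying against the stop plate. x level, uphill; y along the roller's axis; z up. Deck 180 x 74 mm, falls 6 degrees to -x, 22 mm under this point. Blue stop plate at the low end, 30 mm high. Blue side rails 5 mm high, inner faces 33 mm from the centre line: fingertips must stay above them, less than 16 mm below the roller's centre.
- ramp_rest (a point): Fixed on the grey parking ramp: centre of a roller resting against its red lip, 36 mm above the bench. x level, uphill; y along the roller's axis; z up. Plate 46 mm wide (fingers on the roller's ends pass beside it), falls 5 degrees to -x, so a roller let go a bit uphill rolls to the lip. Lip 10 mm high, within 22 mm of this point in x: fingers closing along x pass outside it.
- nest_seat (a point): Fixed on the gauge nest: centre of the roller fully home in the V seat, 44 mm above the bench. y along the roller's axis, x across, z up. Wooden V 40 mm wide in x, on a white board 8 mm thick. Wooden cheeks (40 mm wide, 8 thick) have inner faces 36 mm either side in y, 5 mm off the roller's ends (no room for fingers), tops 18 mm above this point. Open on both x sides.
- screwdriver: Bystander: red-handled screwdriver 200 mm long lying on the bench; origin under its middle, x along it.
- jar: Bystander: amber jar, 60 mm in diameter, 75 mm tall; origin at the centre of its underside.
- can: Bystander: blue can, 66 mm in diameter, 80 mm tall; origin at the centre of its underside.
Not all that is in view belongs to the job. Of the things shaped like the part that bears nest_seat, the white one is meant.

How it is judged:
On the way:
1. the roller rests on the parking ramp against the lip, let go (x of roller_center in the frame of ramp_rest between -0.008 and 0.008 m and y of roller_center in the frame of ramp_rest between -0.018 and 0.018 m and z of roller_center in the frame of ramp_rest between -0.006 and 0.006 m and linear speed of roller below 0.03 m/s and contact force between roller and the fingers below 0.1 N), for 0.2 s.
At the end, for the whole second after the job is handed in: The front roller lies at rest, fully home in the V seat between the cheeks (centre within 5 mm across, 8 mm along and 4 mm in height of the seat point, axis within 7 degrees of the seat), and the second roller is still in the chute (x of roller_center in the frame of nest_seat between -0.005 and 0.005 m and y of roller_center in the frame of nest_seat between -0.008 and 0.008 m and z of roller_center in the frame of nest_seat between -0.004 and 0.004 m and angle between the y axis of roller_center and the y axis of nest_seat, either way round below 0.12 rad and linear speed of roller below 0.02 m/s and x of roller2_center in the frame of chute_front between -0.01 and 0.12 m and y of roller2_center in the frame of chute_front between -0.02 and 0.02 m and z of roller2_center in the frame of chute_front between -0.01 and 0.02 m); the robot touches nothing.
It fails at once if the front roller drops or rolls onto the bench (height (world z) of roller_center below 0.028 m).
It fails at once if the roller is dropped into the nest (moves faster than 0.4 m/s within 20 mm of its seat) (distance between roller_center and nest_seat below 0.02 m and linear speed of roller above 0.4 m/s).
It fails at once if a bystander is moved more than 30 mm (distance of any of screwdriver, jar, can from where it was at the start of the episode above 0.03 m).
It also fails if it takes over 62 s, if anything falls off the work surface, if the arm or the gripper's body presses on something with over 40 N, if the wrist force passes 120 N, or if a joint passes its speed limit or range.

## Working session

There is one attempt and no reset: what is moved stays moved. The work goes in short steps, Python scripts to look and compute and a tool call to move; the robot and the scene stay as the last step left them, time stands still between calls to the robot, and variables do not carry over. Pictures are saved under pics/ and viewed, at most 10 in all, crops included, and the job is handed in when it is done.

Besides the shell and the picture viewer there is one more tool, called after ">>>" by a JSON object that holds its "op" and its "data". step_arm: Moves the arm, as the interface text tells. Its arguments: {"type":"object","properties":{"commands":{"type":"array","items":{"type":"number"}},"jaw":{"type":"number"},"grip_force":{"type":"number"}},"required":["commands"]}

```bash
mkdir -p pics; cat > h.py <<'E'
import numpy as np, cv2
from station import manip
def snap(name,save=None):
    s=manip.snapshot(name); s['K']=np.array([[s['fx'],0,s['cx']],[0,s['fy'],s['cy']],[0,0,1.]])
    s['R']=np.array(s['R']);s['t']=np.array(s['t'])
    if save: cv2.imwrite('pics/'+save+'.png',s['pixels'])
    return s
def ray(s,uv):
    a=cv2.undistortPoints(np.array([[uv]],float),s['K'],np.array([s['k1'],0,0,0.]))[0,0]
    return -s['R'].T@s['t'], s['R'].T@np.array([a[0],a[1],1])
def plane(s,uv,z):
    c,d=ray(s,uv); return c+d*(z-c[2])/d[2]
def proj(s,X):
    return cv2.projectPoints(np.array(X,float).reshape(-1,1,3),cv2.Rodrigues(s['R'])[0],s['t'],s['K'],np.array([s['k1'],0,0,0.]))[0].reshape(-1,2)
E
python3 - <<'E'
from h import *
for n in('top','side'):
    s=snap(n,n+'0'); print(n,-s['R'].T@s['t'],s['R'].round(2).tolist(),s['fx'],s['k1'])
st=manip.sense(); print(st['t'],st['tcp_pos'],st['tool_rot'],manip.tcp_to_grasp)
E
```

```text
top [0.44774324 0.00143446 1.03550417] [[-0.01, -1.0, 0.0], [-0.99, 0.01, -0.11], [0.11, -0.0, -0.99]] 443.45765741735806 -0.10076365039712647
side [0.14897747 0.6046881  0.91063609] [[-0.83, -0.56, -0.01], [-0.42, 0.64, -0.64], [0.37, -0.52, -0.77]] 488.68926636141754 0.011804693009193555
0.1 [ 0.24257863 -0.57530069  0.23043282] [ 9.80186039e-01  1.98076722e-01 -2.53693223e-05 -9.69887974e-04] 0.0187
```

View pics/top0.png

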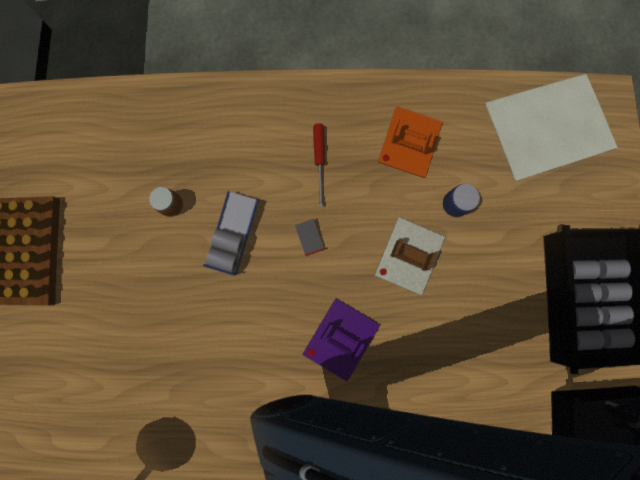

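View pics/side0.png

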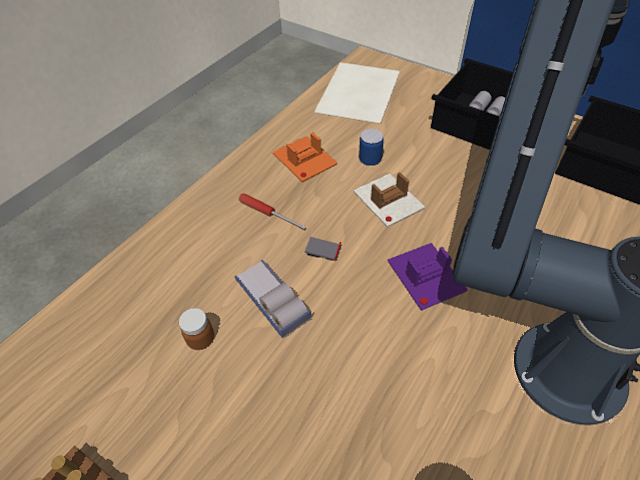

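Top view: chute around (232,233), stop plate at its lower end (~(220,270)). The front roller is at ~(224,258) and the second at ~(229,240). The ramp is at (310,237) with its lip at the lower side, and the white nest is at (412,254). In the side view: chute (274,297), ramp (323,248), nest (390,198). Next I enlarge these areas.

```bash
python3 - <<'E'
import cv2,numpy as np
t=cv2.imread('pics/top0.png');s=cv2.imread('pics/side0.png')
def c(im,u,v,w,n):  # crop centred, to n px
    a=im[v-w//2:v+w//2,u-w//2:u+w//2]; a=cv2.resize(a,(n,n),interpolation=cv2.INTER_CUBIC)
    for k in range(0,w,10):
        cv2.putText(a,str(u-w//2+k),(k*n//w,8),0,.28,(0,255,255),1);cv2.putText(a,str(v-w//2+k),(0,k*n//w+4),0,.28,(0,255,255),1)
        cv2.line(a,(k*n//w,10),(k*n//w,14),(0,255,255),1);cv2.line(a,(18,k*n//w),(22,k*n//w),(0,255,255),1)
    return a
r1=np.hstack([c(t,234,234,90,266),c(t,310,237,50,266),c(t,410,256,80,266)])
r2=np.hstack([c(s,274,297,90,266),c(s,323,248,50,266),c(s,390,198,80,266)])
cv2.imwrite('pics/crops.png',np.vstack([r1,r2]))
E
```

```text
(no output)
```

View pics/crops.png

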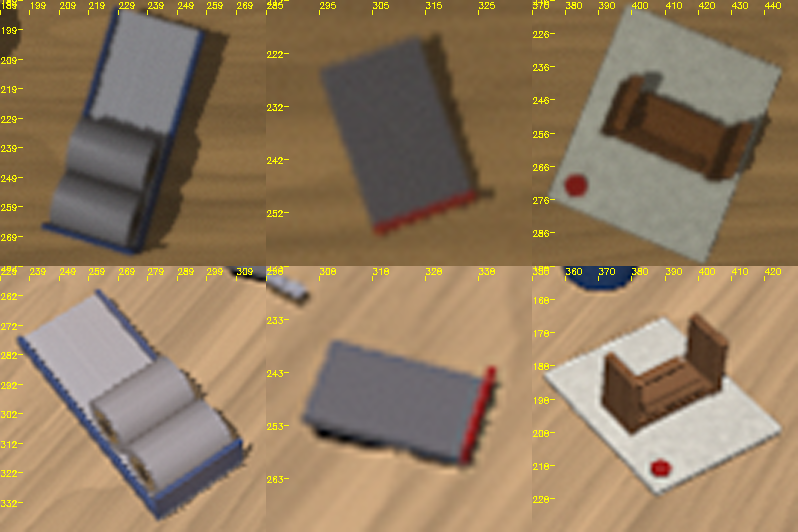

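The tiles clearly show the chute corners and stop plate, the ramp corners with the red lip, and the nest's board corners and cheek tops. I'll triangulate them.

```bash
python3 - <<'E'
from h import *
T=snap('top');S=snap('side')
def tri(a,b):
    c1,d1=ray(T,a);c2,d2=ray(S,b);k=np.linalg.lstsq(np.c_[d1,-d2],c2-c1,rcond=None)[0]
    p,q=c1+k[0]*d1,c2+k[1]*d2; return ((p+q)/2*1000).round(1),round(np.linalg.norm(p-q)*1000,1)
P=dict(cFarL=((228.2,191.7),(262.2,260.5)),cFarR=((257.7,200.2),(235.8,277)),
 rA=((295.2,225.5),(305,251.4)),)
# which side corner matches which: try both
print('chute far',tri((228.2,191.7),(235.8,277)),tri((257.7,200.2),(262.2,260.5)))
print('stop R', tri((235.4,274.3),(310.5,310.9)))
print('ramp far',tri((295.2,225.5),(305,251.4)),tri((314,219.1),(310.4,237.1)))
print('lip',tri((306.1,256),(335.4,260)),tri((324.5,248.5),(340.3,242.2)))
print('board',[ (plane(T,p,.008)*1000).round(1) for p in((400,217),(444.9,236.5),(422.3,294.8),(375.1,274.1))])
print('board side',[ (plane(S,p,.008)*1000).round(1) for p in((389.5,174),(425,207),(387,226.5),(354,191))])
print('cheek tops side L',[(plane(S,p,.062)*1000).round(1) for p in((371.4,184.5),(381.6,192.9))],'R',[(plane(S,p,.062)*1000).round(1) for p in((397.5,172.7),(408.7,182.7))])
# masks
for n,s in(('T',T),('S',S)):
    im=s['pixels'];h=cv2.cvtColor(im,cv2.COLOR_BGR2HSV)
    w=(285,212,50,50) if n=='T' else (298,223,50,50)
    def m(lo,hi,x0,y0,ww,hh):
        a=np.zeros(h.shape[:2],np.uint8);a[y0:y0+hh,x0:x0+ww]=cv2.inRange(h,lo,hi)[y0:y0+hh,x0:x0+ww];return a
    r=m((0,150,60),(8,255,255),*w)|m((170,150,60),(180,255,255),*w)
    v,u=np.nonzero(r);print(n,'red lip',len(u),cv2.minAreaRect(np.c_[u,v].astype(np.float32)),(plane(s,(u.mean(),v.mean()),.022)*1000).round(1))
    w=(185,185,90,95) if n=='T' else (229,252,92,92)
    b=m((100,90,30),(130,255,255),*w);v,u=np.nonzero(b);hull=cv2.approxPolyDP(cv2.convexHull(np.c_[u,v]),2,True)[:,0].tolist();print(n,'blue hull',hull)
E
```

```text
chute far (array([678.1, 199.8,  29.4]), np.float64(1.6)) (array([657.4, 131.3,  29.3]), np.float64(2.9))
stop R (array([487.2, 181.5,  33.3]), np.float64(3.5))
ramp far (array([599.6,  45.8,  12.6]), np.float64(3.2)) (array([614.6,   1.9,  11.4]), np.float64(3.9))
lip (array([529.3,  21.7,   3.3]), np.float64(4.5)) (array([544.6, -21.6,  14.9]), np.float64(3.1))
board [array([ 615.8, -201.6,    8. ]), array([ 568.1, -306.7,    8. ]), array([ 432.8, -247.6,    8. ]), array([ 482.6, -138.8,    8. ])]
board side [array([ 567.7, -299.5,    8. ]), array([ 432.2, -240.9,    8. ]), array([ 480.3, -130.7,    8. ]), array([ 613.6, -191.8,    8. ])]
cheek tops side L [array([ 561.6, -187.3,   62. ]), array([ 525.6, -175.4,   62. ])] R [array([ 528. , -260.7,   62. ]), array([ 487. , -243.6,   62. ])]
T red lip 28 ((314.533935546875, 251.5950469970703), (1.3453454971313477, 18.363964080810547), 70.34617614746094) [535.8   0.7  22. ]
T blue hull [[257, 200], [233, 274], [205, 266], [227, 193]]
S red lip 30 ((337.35003662109375, 250.45001220703125), (1.5811388492584229, 17.708751678466797), 18.434947967529297) [535.1   7.8  22. ]
S blue hull [[310, 312], [282, 336], [235, 276], [272, 272]]
```

>>> {"op": "step_arm", "data": {"commands": [0.036, -0.033, 0, 0, 0, -8, 0.073, -0.066, 0, 0, 0, -16, 0.11, -0.099, 0, 0, 0, -24, 0.146, -0.132, 0, 0, 0, -32, 0.183, -0.165, 0, 0, 0, -40, 0.22, -0.198, 0, 0, 0, -48, 0.257, -0.231, 0, 0, 0, -56, 0.293, -0.264, 0, 0, 0, -64, 0.33, -0.297, 0, 0, 0, -72, 0.36, -0.325, 0, 0, 0, -80], "jaw": 100}}

```text
t: 1.2
tcp_pos: [0.4488, -0.1342, 0.2314]
tool_rot: [0.621, 0.784, 0.0, 0.0]
force: [0.7, -0.3, -0.6]
finger_gap: 1.002
gripper_force: 0.0
```

>>> {"op": "step_arm", "data": {"commands": [0.025, 0.02, 0.01, 0, 0, -7.5, 0.05, 0.04, 0.02, 0, 0, -15, 0.075, 0.06, 0.03, 0, 0, -22.5, 0.1, 0.08, 0.04, 0, 0, -30, 0.126, 0.1, 0.05, 0, 0, -37.5, 0.152, 0.121, 0.06, 0, 0, -45, 0.178, 0.142, 0.07, 0, 0, -52.5, 0.203, 0.162, 0.08, 0, 0, -60, 0.203, 0.162, 0.08, 0, 0, -60, 0.203, 0.162, 0.08, 0, 0, -60]}}

```text
t: 2.2
tcp_pos: [0.5606, 0.0978, 0.1508]
tool_rot: [0.149, 0.989, -0.0, -0.001]
force: [-0.2, -0.2, -0.3]
finger_gap: 1.002
gripper_force: 0.0
```

```bash
python3 - <<'E'
from h import *
st=manip.sense(); p=np.array(st['tcp_pos']);print(p,st['tool_rot'])
from scipy.spatial.transform import Rotation as Ro
Rm=Ro.from_quat(st['tool_rot']).as_matrix()
out=[]
for n in('top','side'):
    s=snap(n,n+'1');im=s['pixels'].copy()
    u0,v0=proj(s,p)[0].astype(int);x0,y0=u0-60,v0-70
    a=cv2.resize(im[y0:y0+140,x0:x0+120],None,fx=3.3,fy=3.3,interpolation=cv2.INTER_CUBIC)
    # expected tips: open => pads at +-42.5..57 mm, 13 mm back
    for d in(-.057,-.0425,0,.0425,.057):
        q=(proj(s,p+Rm@np.array([0,d,-.013 if d else 0]))[0]-(x0,y0))*3.3+1.1
        cv2.drawMarker(a,tuple(int(t) for t in q),(0,255,0),0,12,1)
    out.append(a); print(n,x0,y0)
    if n=='side':print('base proj',proj(s,[0,0,0]))
cv2.imwrite('pics/cal.png',np.hstack(out))
E
```

```text
[0.56062865 0.09779524 0.15081584] [ 1.48833316e-01  9.88862053e-01 -2.61798431e-04 -6.45366516e-04]
top 206 164
side 243 164
base proj [[568.07742685 371.30354443]]
```

View pics/cal.png

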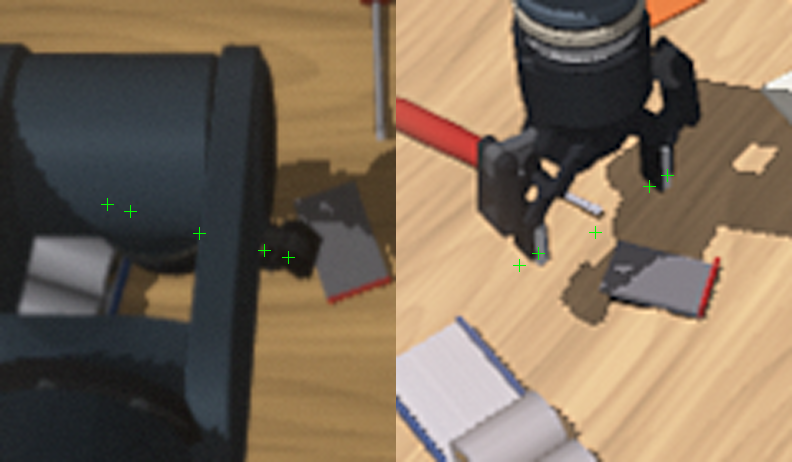

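Side tile: the open finger tips appear about 3–4 px below where I predicted them (near finger (540,262), far finger (663,190) in the tile). That is either a camera bias or the 13 mm swing. I'll hover over the chute with the jaws shut, so the tip is exactly the TCP.

>>> {"op": "step_arm", "data": {"commands": [0.015, 0.019, 0, 0, 0, 0, 0.03, 0.038, 0, 0, 0, 0, 0.045, 0.057, 0, 0, 0, 0, 0.06, 0.076, 0, 0, 0, 0, 0.075, 0.095, 0, 0, 0, 0, 0.075, 0.095, 0, 0, 0, 0, 0.075, 0.095, 0, 0, 0, 0, 0.075, 0.095, 0, 0, 0, 0, 0.075, 0.095, 0, 0, 0, 0, 0.075, 0.095, 0, 0, 0, 0], "jaw": 0}}

```text
t: 3.3
tcp_pos: [0.5179, 0.2093, 0.1514]
tool_rot: [0.15, 0.989, -0.0, 0.0]
force: [-0.5, -0.6, 0.3]
finger_gap: 0.004
gripper_force: 0.0
```

```bash
python3 - <<'E'
from h import *
st=manip.sense(); p=np.array(st['tcp_pos']);print(p,st['finger_gap'])
s=snap('side','side2');S=s
x0,y0=225,190
a=cv2.resize(s['pixels'][y0:y0+150,x0:x0+110],None,fx=4,fy=4,interpolation=cv2.INTER_CUBIC)
q=(proj(s,p)[0]-(x0,y0))*4+1.5;cv2.drawMarker(a,tuple(int(t) for t in q),(0,255,0),0,14,1)
b=cv2.resize(cv2.imread('pics/side0.png')[300:440,500:640],(340,340),interpolation=cv2.INTER_CUBIC)
q=(proj(s,[0,0,0])[0]-(500,300))*340/140;cv2.drawMarker(b,tuple(int(t) for t in q),(0,255,0),0,14,1)
b=np.vstack([b,np.zeros((260,340,3),np.uint8)]);cv2.imwrite('pics/cal2.png',np.hstack([a,b]))
E
```

```text
[0.51785614 0.2092723  0.15135433] 0.0035622289243002537
```

View pics/cal2.png

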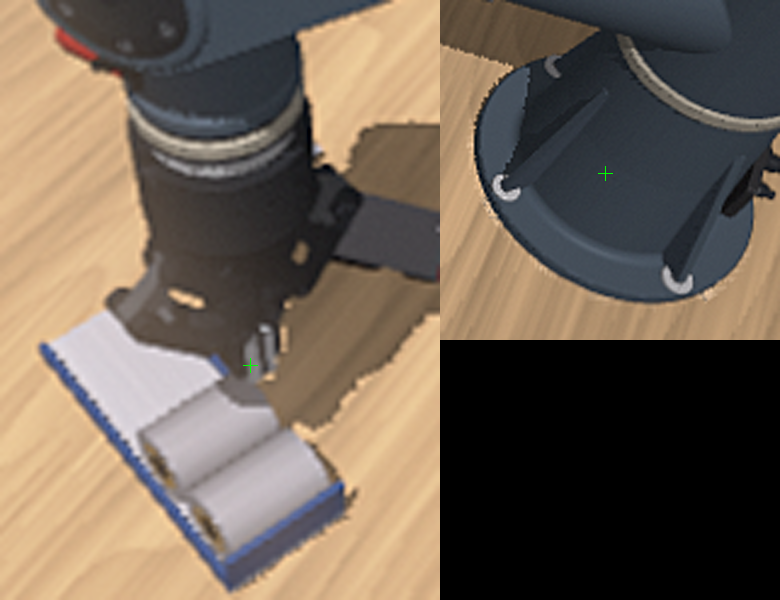

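Cal2: the TCP marker is at tile (250,365), and the tip itself is masked by shadow. The base flange sits below and right of the predicted origin. Both suggest the side picture is shifted down by a few px. I'll check whether the top/side mismatch agrees with that shift.

```bash
python3 - <<'E'
from h import *
T=snap('top');S=snap('side')
tb=((400,217),(444.9,236.5),(422.3,294.8),(375.1,274.1));sb=((354,191),(389.5,174),(425,207),(387,226.5))
# board order: top (far-left, far-right, near-right, near-left); side picks same corners
sb={0:(354,191),1:(389.5,174),2:(425,207),3:(387,226.5)}
for i,t in enumerate(tb): print('board',i,(np.array(sb[i])-proj(S,plane(T,t,.008))[0]).round(1))
for t,b,z in(((295.2,225.5),(305,251.4),.019),((314,219.1),(310.4,237.1),.019),((306.1,256),(335.4,260),.022),((324.5,248.5),(340.3,242.2),.022)):
    print('ramp',(np.array(b)-proj(S,plane(T,t,z))[0]).round(1))
def tri(a,b,off):
    c1,d1=ray(T,a);c2,d2=ray(S,np.array(b)-off);k=np.linalg.lstsq(np.c_[d1,-d2],c2-c1,rcond=None)[0]
    p,q=c1+k[0]*d1,c2+k[1]*d2; return ((p+q)/2*1000).round(1),round(np.linalg.norm(p-q)*1000,1)
for off in((0,4),(2,4)):
  for a,b in(((228.2,191.7),(235.8,277)),((257.7,200.2),(262.2,260.5)),((235.4,274.3),(310.5,310.9)),((296,266),(0,0))):
    if b[0]: print('chute',off,tri(a,b,off))
for p in((203.5,265.5),(235.4,274.3)): print([(plane(T,p,z)*1000).round(0)[:2] for z in(.04,.05)])
# jar/can: top disc centres, red screwdriver etc: top-face centroid in both views
E
```

```text
board 0 [-1.3  2.5]
board 1 [-1.2  1.6]
board 2 [-1.   1.7]
board 3 [-0.8  2.5]
ramp [-1.6  1.5]
ramp [-1.9  1.6]
ramp [-2.5  4.6]
ramp [-1.5  1.6]
chute (0, 4) (array([675.8, 197.6,  43.3]), np.float64(3.6))
chute (0, 4) (array([655.2, 129.9,  43.9]), np.float64(4.8))
chute (0, 4) (array([487.2, 179.5,  46. ]), np.float64(4.7))
chute (2, 4) (array([677.8, 198.9,  42.5]), np.float64(7.8))
chute (2, 4) (array([657.3, 131.1,  43. ]), np.float64(9.1))
chute (2, 4) (array([489. , 180.7,  45.4]), np.float64(8.8))
[array([506., 252.]), array([505., 250.])]
[array([485., 179.]), array([485., 178.])]
```

>>> {"op": "step_arm", "data": {"commands": [0, 0, 0, 0, 0, 0, 0, 0, 0, 0, 0, 0, 0, 0, 0, 0, 0, 0, 0, 0, 0.01, 0, 0, 0, 0, 0, 0.03, 0, 0, 0, 0, 0, 0.05, 0, 0, 0, 0, 0, 0.07, 0, 0, 0, 0, 0, 0.085, 0, 0, 0, 0, 0, 0.093, 0, 0, 0, 0, 0, 0.093, 0, 0, 0], "jaw": 100}}

```text
t: 4.45
tcp_pos: [0.5164, 0.21, 0.0568]
tool_rot: [0.149, 0.989, -0.001, -0.001]
force: [-1.1, 0.4, 0.1]
finger_gap: 1.003
gripper_force: 0.0
```

```bash
python3 - <<'E'
from h import *
from scipy.spatial.transform import Rotation as Ro
st=manip.sense(); p=np.array(st['tcp_pos']);print(p,st['finger_gap'],st['force'])
Rm=Ro.from_quat(st['tool_rot']).as_matrix()
s=snap('side','side3');x0,y0=240,240
a=cv2.resize(s['pixels'][y0:y0+110,x0:x0+110],None,fx=5,fy=5,interpolation=cv2.INTER_CUBIC)
def mk(X,c):
    q=(proj(s,X)[0]-(x0,y0))*5+2;cv2.drawMarker(a,tuple(int(t) for t in q),c,0,12,1)
for d in(-.0425,.0425):
    for x in (-.011,.011):
        mk(p+Rm@np.array([x,d,-.013]),(0,255,0)); mk(p+Rm@np.array([x,d,0]),(0,0,255))
cv2.imwrite('pics/c3.png',a)
E
```

```text
[0.5164097  0.21002902 0.05684332] 1.002611990016109 [-1.13966521  0.41134667  0.1082953 ]
```

View pics/c3.png

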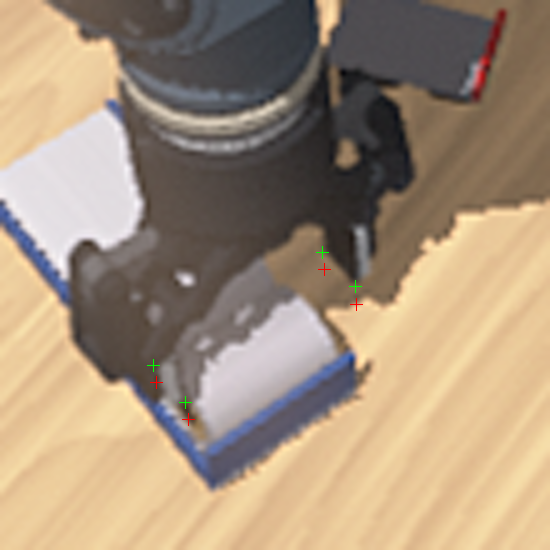

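The far finger's tip edge runs ~(340,262)–(358,282), which matches the green set-back markers. So the TCP is defined for shut fingers and the side camera is good to about 1–2 px. The stop plate's top edge runs (210,452)–(350,355).

```bash
python3 - <<'E'
from h import *
s=snap('side')
for z in(.036,.040,.044):
    a=plane(s,(240+208/5-.4,240+450/5-.4),z);b=plane(s,(240+352/5-.4,240+352/5-.4),z)
    d=(a-b)[:2];d/=np.linalg.norm(d);m=(a+b)[:2]/2;print(z,(m*1000).round(1),np.linalg.norm(a-b)*1000,np.degrees(np.arctan2(d[1],d[0])),'front',((m+26*np.array([d[1],-d[0]])/1000)*1000).round(1))
E
```

```text
0.036 [501.  217.3] 73.29496723954135 72.42143874368873 front [525.7 209.4]
0.04 [499.3 219.1] 72.95976512347747 72.42143874368875 front [524.1 211.2]
0.044 [497.7 220.8] 72.62456300741358 72.42143874368871 front [522.5 213. ]
```

>>> {"op": "step_arm", "data": {"commands": [-0.005, 0, 0, 0, 0, 0, -0.006, 0.001, 0.006, 0, 0, 0, -0.006, 0.001, 0.012, 0, 0, 0, -0.006, 0.001, 0.018, 0, 0, 0, -0.006, 0.001, 0.024, 0, 0, 0, -0.006, 0.001, 0.03, 0, 0, 0, -0.006, 0.001, 0.034, 0, 0, 0, -0.006, 0.001, 0.036, 0, 0, 0, -0.006, 0.001, 0.036, 0, 0, 0, -0.006, 0.001, 0.036, 0, 0, 0]}}

```text
t: 5.55
tcp_pos: [0.5235, 0.2094, 0.0224]
tool_rot: [0.149, 0.989, 0.0, 0.0]
force: [0.3, 0.4, 0.2]
finger_gap: 1.001
gripper_force: 0.0
```

>>> {"op": "step_arm", "data": {"commands": [0, 0, 0, 0, 0, 0, 0, 0, 0, 0, 0, 0, 0, 0, 0, 0, 0, 0, 0, 0, 0, 0, 0, 0, 0, 0, 0, 0, 0, 0, 0, 0, 0, 0, 0, 0, 0, 0, 0, 0, 0, 0, 0, 0, 0, 0, 0, 0, 0, 0, 0, 0, 0, 0, 0, 0, 0, 0, 0, 0], "jaw": 50, "grip_force": 20}}

```text
t: 6.55
tcp_pos: [0.5247, 0.2105, 0.023]
tool_rot: [0.149, 0.989, 0.001, 0.001]
force: [1.3, 5.2, 3.1]
finger_gap: 0.725
gripper_force: 24.2
```

>>> {"op": "step_arm", "data": {"commands": [0, 0, 0, 0, 0, 0, 0, 0, 0, 0, 0, 0, 0, 0, 0, 0, 0, 0, 0, 0, -0.005, 0, 0, 0, 0, 0, -0.015, 0, 0, 0, 0, 0, -0.03, 0, 0, 0, 0, 0, -0.05, 0, 0, 0, 0, 0, -0.07, 0, 0, 0, 0, 0, -0.085, 0, 0, 0, 0, 0, -0.09, 0, 0, 0], "jaw": 50, "grip_force": 70}}

```text
t: 7.55
tcp_pos: [0.5235, 0.2089, 0.1136]
tool_rot: [0.149, 0.989, -0.0, 0.001]
force: [-0.0, -0.7, -2.9]
finger_gap: 0.716
gripper_force: 78.0
```

```bash
python3 - <<'E'
from h import *
st=manip.sense(); print(st['tcp_pos'],st['force'],st['finger_gap'],st['gripper_force'])
s=snap('side','side4');a=s['pixels'][170:350,200:440];a=cv2.resize(a,(800,600),interpolation=cv2.INTER_CUBIC);cv2.imwrite('pics/c4.png',a)
E
```

```text
[0.52347518 0.2089328  0.11360834] [-0.02200163 -0.73782293 -2.93960876] 0.715501734872076 77.96889424324036
```

View pics/c4.png

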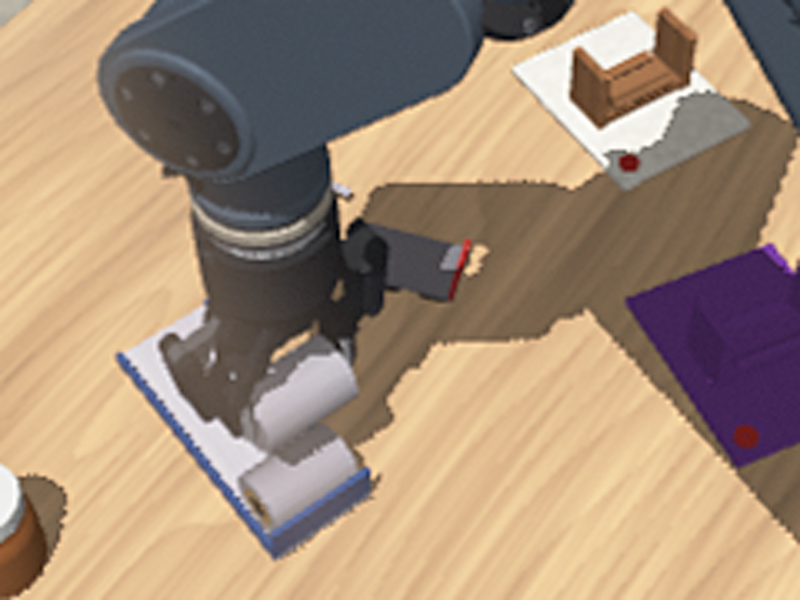

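The roller is held between its ends and the second roller has rolled up to the stop ((300,480) in the tile). Now over to the ramp.

>>> {"op": "step_arm", "data": {"commands": [-0.008, -0.015, 0, 0, 0, -4, -0.02, -0.037, 0, 0, 0, -8, -0.033, -0.062, 0, 0, 0, -13, -0.047, -0.088, 0, 0, 0, -18, -0.06, -0.113, 0, 0, 0, -23, -0.073, -0.138, 0, 0, 0, -28, -0.085, -0.161, 0, 0, 0, -33, -0.093, -0.176, 0.0, 0, 0, -36.5, -0.093, -0.176, 0.01, 0, 0, -36.5, -0.093, -0.176, 0.02, 0, 0, -36.5]}}

```text
t: 8.6
tcp_pos: [0.5594, 0.0136, 0.091]
tool_rot: [-0.167, 0.986, 0.0, -0.001]
force: [0.2, 0.2, -3.3]
finger_gap: 0.715
gripper_force: 78.2
```

```bash
python3 - <<'E'
from h import *
from scipy.spatial.transform import Rotation as Ro
st=manip.sense(); p=np.array(st['tcp_pos']);print(p,st['tool_rot'],st['force'])
Rm=Ro.from_quat(st['tool_rot']).as_matrix()
s=snap('side','side5');T=snap('top','top5');x0,y0=270,190
def crop(s,x0,y0,w,h,f):
    a=cv2.resize(s['pixels'][y0:y0+h,x0:x0+w],None,fx=f,fy=f,interpolation=cv2.INTER_CUBIC)
    C=p+Rm@np.array([0,0,-.014])
    for i in np.linspace(0,2*np.pi,40):
        for e in(-.031,.031):
            q=(proj(s,C+Rm@np.array([.022*np.cos(i),e,.022*np.sin(i)]))[0]-(x0,y0))*f+f/2;cv2.circle(a,tuple(int(t) for t in q),1,(0,255,0) if e>0 else (0,255,255),-1)
    return a
a=crop(s,290,190,80,100,5);b=crop(T,265,190,78,100,5)
cv2.imwrite('pics/c5.png',np.hstack([a,b]))
E
```

```text
[0.55941153 0.01363262 0.09098016] [-1.67078046e-01  9.85943036e-01  4.26413742e-04 -1.03691708e-03] [ 0.19498742  0.16204386 -3.27262822]
```

View pics/c5.png

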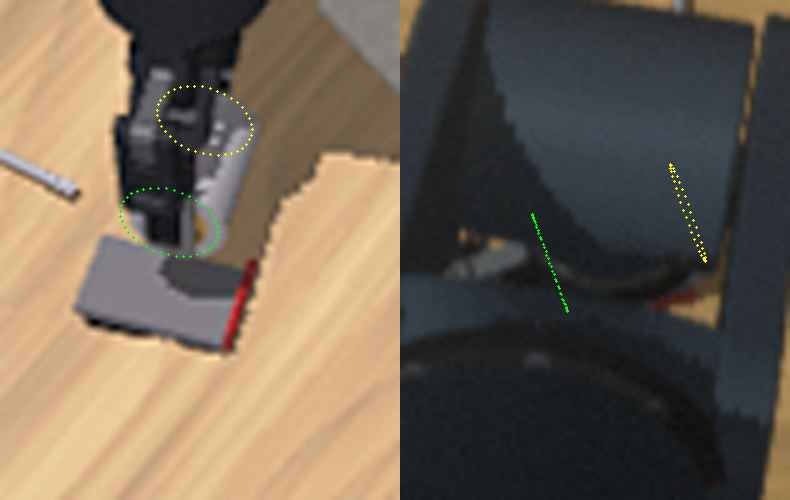

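The held roller's outline agrees with my prediction to about 1 px (near end right edge at tile (225,225), lip at (252,262)–(232,350)). It hangs 14 mm above the TCP, just uphill of the lip. I'll lower it.

>>> {"op": "step_arm", "data": {"commands": [0, 0, 0.008, 0, 0, 0, 0, 0, 0.018, 0, 0, 0, 0, 0, 0.028, 0, 0, 0, 0, 0, 0.038, 0, 0, 0, 0, 0, 0.046, 0, 0, 0, 0, 0, 0.052, 0, 0, 0, 0, 0, 0.056, 0, 0, 0, 0, 0, 0.059, 0, 0, 0, 0, 0, 0.06, 0, 0, 0, 0, 0, 0.06, 0, 0, 0]}}

```text
t: 9.7
tcp_pos: [0.5605, 0.0137, 0.0324]
tool_rot: [-0.168, 0.986, -0.0, 0.0]
force: [-0.3, -0.2, -1.9]
finger_gap: 0.713
gripper_force: 78.0
```

>>> {"op": "step_arm", "data": {"commands": [0, 0, 0.0005, 0, 0, 0, 0, 0, 0.001, 0, 0, 0, 0, 0, 0.0015, 0, 0, 0, 0, 0, 0.002, 0, 0, 0, 0, 0, 0.0025, 0, 0, 0, 0, 0, 0.003, 0, 0, 0, 0, 0, 0.0035, 0, 0, 0, 0, 0, 0.004, 0, 0, 0, 0, 0, 0.004, 0, 0, 0, 0, 0, 0.004, 0, 0, 0]}}

```text
t: 10.7
tcp_pos: [0.5604, 0.0138, 0.0283]
tool_rot: [-0.168, 0.986, 0.0, -0.0]
force: [0.4, -0.4, -2.6]
finger_gap: 0.712
gripper_force: 78.0
```

>>> {"op": "step_arm", "data": {"commands": [0, 0, 0.0005, 0, 0, 0, 0, 0, 0.001, 0, 0, 0, 0, 0, 0.0015, 0, 0, 0, 0, 0, 0.002, 0, 0, 0, 0, 0, 0.0025, 0, 0, 0, 0, 0, 0.003, 0, 0, 0, 0, 0, 0.003, 0, 0, 0, 0, 0, 0.003, 0, 0, 0, 0, 0, 0.003, 0, 0, 0, 0, 0, 0.003, 0, 0, 0]}}

```text
t: 11.7
tcp_pos: [0.5604, 0.0138, 0.0254]
tool_rot: [-0.168, 0.986, -0.0, 0.0]
force: [-0.2, -0.6, -3.9]
finger_gap: 0.718
gripper_force: 78.0
```

>>> {"op": "step_arm", "data": {"commands": [0, 0, 0.0005, 0, 0, 0, 0, 0, 0.001, 0, 0, 0, 0, 0, 0.0015, 0, 0, 0, 0, 0, 0.002, 0, 0, 0, 0, 0, 0.002, 0, 0, 0, 0, 0, 0.002, 0, 0, 0, 0, 0, 0.002, 0, 0, 0, 0, 0, 0.002, 0, 0, 0, 0, 0, 0.002, 0, 0, 0, 0, 0, 0.002, 0, 0, 0]}}

```text
t: 12.7
tcp_pos: [0.5604, 0.0138, 0.0233]
tool_rot: [-0.168, 0.986, 0.0, 0.0]
force: [-0.2, -0.0, -3.7]
finger_gap: 0.714
gripper_force: 78.0
```

>>> {"op": "step_arm", "data": {"commands": [0, 0, 0.0005, 0, 0, 0, 0, 0, 0.001, 0, 0, 0, 0, 0, 0.0015, 0, 0, 0, 0, 0, 0.002, 0, 0, 0, 0, 0, 0.002, 0, 0, 0, 0, 0, 0.002, 0, 0, 0, 0, 0, 0.002, 0, 0, 0, 0, 0, 0.002, 0, 0, 0, 0, 0, 0.002, 0, 0, 0, 0, 0, 0.002, 0, 0, 0]}}

```text
t: 13.7
tcp_pos: [0.5605, 0.0138, 0.0222]
tool_rot: [-0.168, 0.986, -0.0, 0.0]
force: [-2.6, -0.1, 5.4]
finger_gap: 0.714
gripper_force: 79.1
```

>>> {"op": "step_arm", "data": {"commands": [0, 0, -0.0005, 0, 0, 0, 0, 0, -0.0005, 0, 0, 0, 0, 0, -0.0005, 0, 0, 0, 0, 0, -0.0005, 0, 0, 0, 0, 0, -0.0005, 0, 0, 0, 0, 0, -0.0005, 0, 0, 0, 0, 0, -0.0005, 0, 0, 0, 0, 0, -0.0005, 0, 0, 0, 0, 0, -0.0005, 0, 0, 0, 0, 0, -0.0005, 0, 0, 0], "jaw": 100, "grip_force": 20}}

```text
t: 14.7
tcp_pos: [0.5604, 0.0138, 0.0218]
tool_rot: [-0.168, 0.986, 0.0, -0.0]
force: [0.1, 0.2, 1.3]
finger_gap: 1.0
gripper_force: 0.0
```

>>> {"op": "step_arm", "data": {"commands": [0, 0, 0, 0, 0, 0, 0, 0, 0, 0, 0, 0, 0, 0, -0.005, 0, 0, 0, 0, 0, -0.015, 0, 0, 0, 0, 0, -0.03, 0, 0, 0, 0, 0, -0.05, 0, 0, 0, 0, 0, -0.07, 0, 0, 0, 0, 0, -0.09, 0, 0, 0, 0, 0, -0.1, 0, 0, 0, 0, 0, -0.1, 0, 0, 0]}}

```text
t: 15.7
tcp_pos: [0.5616, 0.0136, 0.1238]
tool_rot: [-0.168, 0.986, -0.001, 0.002]
force: [1.1, -0.8, -0.2]
finger_gap: 0.999
gripper_force: 0.0
```

```bash
python3 - <<'E'
from h import *
st=manip.sense(); p=np.array(st['tcp_pos']);print(p,st['tool_rot'],st['force'])
s=snap('side','side6');x0,y0=285,195
a=cv2.resize(s['pixels'][y0:y0+85,x0:x0+85],None,fx=6,fy=6,interpolation=cv2.INTER_CUBIC)
th=np.radians(19.3);x=np.array([np.cos(th),np.sin(th),0]);y=np.array([-np.sin(th),np.cos(th),0]);z=np.array([0,0,1.])
C=np.array([.553,.0135,.036])
for i in np.linspace(0,2*np.pi,40):
    for e in(-.031,.031):
        q=(proj(s,C+x*.022*np.cos(i)+y*e+z*.022*np.sin(i))[0]-(x0,y0))*6+3;cv2.circle(a,tuple(int(t) for t in q),1,(0,255,0) if e>0 else (0,255,255),-1)
cv2.imwrite('pics/c6.png',a)
E
```

```text
[0.56155376 0.01363496 0.12379425] [-1.68083052e-01  9.85770691e-01 -6.78482127e-04  1.94214719e-03] [ 1.09479111 -0.78460781 -0.15692115]
```

View pics/c6.png

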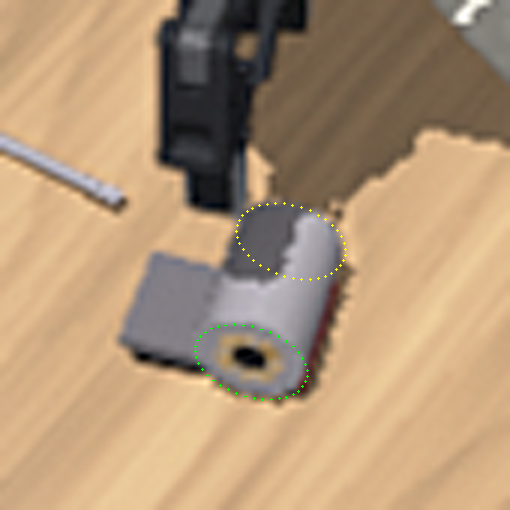

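The roller rests on the ramp against the red lip: near end at tile (253,358), on the predicted ellipse within 1 px. Now turn 90° for the grasp across the body.

>>> {"op": "step_arm", "data": {"commands": [0.004, 0.001, 0, 0, 0, 8.5, 0.008, 0.003, 0, 0, 0, 17, 0.008, 0.003, 0, 0, 0, 25.5, 0.008, 0.003, 0, 0, 0, 34, 0.008, 0.003, 0, 0, 0, 42.5, 0.008, 0.003, 0, 0, 0, 51, 0.008, 0.003, 0, 0, 0, 59.5, 0.008, 0.003, 0, 0, 0, 68, 0.008, 0.003, 0, 0, 0, 76.5, 0.008, 0.003, 0, 0, 0, 85]}}

```text
t: 16.75
tcp_pos: [0.5509, 0.0141, 0.1205]
tool_rot: [0.545, 0.839, -0.001, -0.001]
force: [-0.2, 0.4, -0.2]
finger_gap: 1.001
gripper_force: 0.0
```

>>> {"op": "step_arm", "data": {"commands": [0, 0, 0.005, 0, 0, 5, 0, 0, 0.015, 0, 0, 5, 0, 0, 0.025, 0, 0, 5, 0, 0, 0.035, 0, 0, 5, 0, 0, 0.045, 0, 0, 5, 0, 0, 0.053, 0, 0, 5, 0, 0, 0.058, 0, 0, 5, 0, 0, 0.06, 0, 0, 5, 0, 0, 0.06, 0, 0, 5, 0, 0, 0.06, 0, 0, 5]}}

```text
t: 17.75
tcp_pos: [0.5522, 0.0139, 0.0621]
tool_rot: [0.578, 0.816, 0.0, 0.0]
force: [-0.7, 0.2, 0.4]
finger_gap: 1.0
gripper_force: 0.0
```

```bash
python3 - <<'E'
from h import *
from scipy.spatial.transform import Rotation as Ro
st=manip.sense(); p=np.array(st['tcp_pos']);print(p,st['tool_rot'],st['force'],st['q'])
Rm=Ro.from_quat(st['tool_rot']).as_matrix()
d=np.array([.553,.0135,.017])-p; print('tool delta',Rm.T@d)
print('yaw x',np.degrees(np.arctan2(Rm[1,0],Rm[0,0])))
E
```

```text
[0.55216668 0.01391417 0.06212146] [5.78188252e-01 8.15903297e-01 1.62502443e-04 3.59737434e-04] [-0.68816701  0.22325556  0.39804716] [-1.77139903e-01  6.83839809e-01  1.74623724e+00 -1.82469002e-05
  7.10726223e-01 -5.14909502e-01]
tool delta [-0.00064892  0.00061824  0.04512216]
yaw x 109.35355674463287
```

>>> {"op": "step_arm", "data": {"commands": [0, 0, 0.006, 0, 0, 0, 0, 0, 0.012, 0, 0, 0, 0, 0, 0.018, 0, 0, 0, 0, 0, 0.024, 0, 0, 0, 0, 0, 0.03, 0, 0, 0, 0, 0, 0.036, 0, 0, 0, 0, 0, 0.041, 0, 0, 0, 0, 0, 0.044, 0, 0, 0, 0, 0, 0.045, 0, 0, 0, 0, 0, 0.045, 0, 0, 0]}}

```text
t: 18.75
tcp_pos: [0.5518, 0.014, 0.0167]
tool_rot: [0.578, 0.816, -0.0, -0.0]
force: [-0.4, 0.2, -0.1]
finger_gap: 1.001
gripper_force: 0.0
```

>>> {"op": "step_arm", "data": {"commands": [0, 0, 0, 0, 0, 0, 0, 0, 0, 0, 0, 0, 0, 0, 0, 0, 0, 0, 0, 0, 0, 0, 0, 0, 0, 0, 0, 0, 0, 0, 0, 0, 0, 0, 0, 0, 0, 0, 0, 0, 0, 0, 0, 0, 0, 0, 0, 0, 0, 0, 0, 0, 0, 0, 0, 0, 0, 0, 0, 0], "jaw": 35, "grip_force": 20}}

```text
t: 19.75
tcp_pos: [0.5543, 0.014, 0.0176]
tool_rot: [0.578, 0.816, 0.001, 0.002]
force: [4.6, 2.9, 2.8]
finger_gap: 0.505
gripper_force: 21.9
```

>>> {"op": "step_arm", "data": {"commands": [0, 0, 0, 0, 0, 0, 0, 0, 0, 0, 0, 0, 0, 0, 0, 0, 0, 0, 0, 0, -0.003, 0, 0, 0, 0, 0, -0.01, 0, 0, 0, 0, 0, -0.025, 0, 0, 0, 0, 0, -0.045, 0, 0, 0, 0, 0, -0.07, 0, 0, 0, 0, 0, -0.09, 0, 0, 0, 0, 0, -0.1, 0, 0, 0], "grip_force": 60}}

```text
t: 20.75
tcp_pos: [0.5508, 0.0139, 0.1179]
tool_rot: [0.578, 0.816, -0.0, -0.001]
force: [-0.2, -0.4, -3.6]
finger_gap: 0.495
gripper_force: 61.3
```

>>> {"op": "step_arm", "data": {"commands": [-0.01, -0.005, 0, 0, 0, 2, -0.035, -0.017, 0, 0, 0, 7, -0.065, -0.032, 0, 0, 0, 13.5, -0.095, -0.046, 0, 0, 0, 20, -0.125, -0.061, 0, 0, 0, 26.5, -0.155, -0.075, 0, 0, 0, 33, -0.182, -0.089, 0, 0, 0, 39, -0.2, -0.098, 0, 0, 0, 43, -0.209, -0.102, 0, 0, 0, 43.8, -0.209, -0.102, 0, 0, 0, 43.8]}}

```text
t: 21.75
tcp_pos: [0.5238, -0.2182, 0.1157]
tool_rot: [0.841, 0.54, -0.001, -0.001]
force: [0.4, 0.5, -4.0]
finger_gap: 0.498
gripper_force: 61.2
```

```bash
python3 - <<'E'
from h import *
from scipy.spatial.transform import Rotation as Ro
st=manip.sense(); p=np.array(st['tcp_pos']);print(p,st['force'],st['finger_gap'])
Rm=Ro.from_quat(st['tool_rot']).as_matrix();print('yaw x',np.degrees(np.arctan2(Rm[1,0],Rm[0,0])))
s=snap('side','side7');x0,y0=345,130
f=6;a=cv2.resize(s['pixels'][y0:y0+100,x0:x0+100],None,fx=f,fy=f,interpolation=cv2.INTER_CUBIC)
def dots(C,x,y,z,c1,c2):
  for i in np.linspace(0,2*np.pi,40):
    for e in(-.031,.031):
        q=(proj(s,C+x*.022*np.cos(i)+y*e+z*.022*np.sin(i))[0]-(x0,y0))*f+f/2;cv2.circle(a,tuple(int(t) for t in q),1,c1 if e>0 else c2,-1)
dots(p+np.array([0,0,.019]),Rm[:,1],Rm[:,0],Rm[:,2],(0,255,0),(0,255,255))
# cheek model, inner/outer faces top outline at z .062
th=np.radians(65.6);y=np.array([np.cos(th),np.sin(th),0]);x=np.array([y[1],-y[0],0]);C=np.array([.524,-.217,.062])
for e in(-.044,-.036,.036,.044):
    for h in(-.02,.02):
        q=(proj(s,C+y*e+x*h)[0]-(x0,y0))*f+f/2;cv2.circle(a,tuple(int(t) for t in q),2,(255,0,255),-1)
cv2.imwrite('pics/c7.png',a)
E
```

```text
[ 0.52379911 -0.21823554  0.11566498] [ 0.39657931  0.51989062 -3.98222379] 0.4983516067050903
yaw x 65.43116368026276
```

View pics/c7.png

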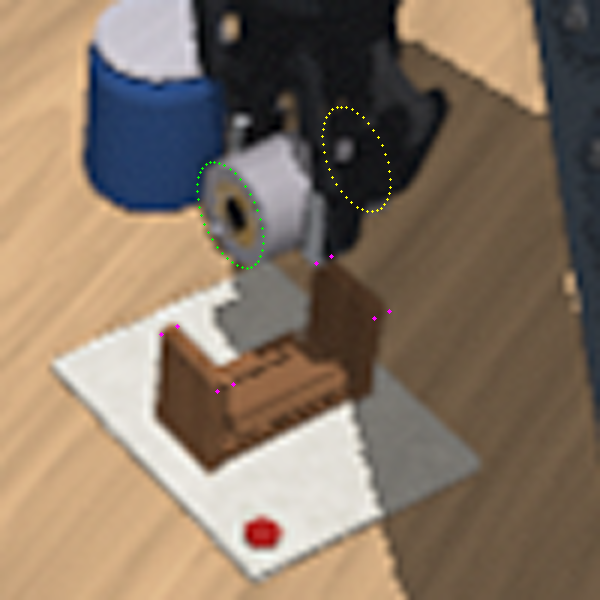

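The roller is held across its body over the white nest. Its near bush is at tile (236,212), and the cheek tops lie on the magenta marks within ~2–4 tile px. I'll get finer relative numbers with masks only, since my picture-viewing quota is used up.

```bash
python3 - <<'E'
from h import *
from scipy.spatial.transform import Rotation as Ro
st=manip.sense();p=np.array(st['tcp_pos']);Rm=Ro.from_quat(st['tool_rot']).as_matrix()
s=snap('side','side8');im=s['pixels'];h=cv2.cvtColor(im,cv2.COLOR_BGR2HSV)
x0,y0,x1,y1=345+200//6,130+160//6,345+268//6,130+270//6
b=cv2.inRange(h,(8,60,50),(28,255,230))[y0:y1,x0:x1];d=(cv2.cvtColor(im,cv2.COLOR_BGR2GRAY)[y0:y1,x0:x1]<50).astype(np.uint8)
n,l,sta,cen=cv2.connectedComponentsWithStats(b|(d*255),connectivity=8)
print([(sta[i].tolist(),(cen[i]+(x0,y0)).round(2)) for i in range(1,n) if sta[i][4]>8])
pe=proj(s,p+np.array([0,0,.0185])+Rm[:,0]*.031)[0];print('pred near end',pe)
# wood polygon from both side8 and side0
for src in('side8','side0','top0'):
    I=cv2.imread(f'pics/{src}.png');H=cv2.cvtColor(I,cv2.COLOR_BGR2HSV)
    m=np.zeros(H.shape[:2],np.uint8)
    r=(slice(225,280),slice(388,440)) if src[0]=='t' else (slice(166,212),slice(366,412))
    m[r]=cv2.inRange(H,(4,80,30),(20,255,150))[r]
    c=max(cv2.findContours(m,0,2)[0],key=cv2.contourArea);print(src,cv2.contourArea(c),cv2.approxPolyDP(c,1.2,True)[:,0].tolist())
th=np.radians(65.6);y=np.array([np.cos(th),np.sin(th),0]);x=np.array([y[1],-y[0],0])
T=snap('top')
for z in(.062,.008):
  print(z,'pred side',[proj(s,np.array([.524,-.217,z])+y*e+x*g)[0].round(1).tolist() for e in(-.044,.044) for g in(-.02,.02)])
E
```

```text
[([2, 4, 7, 12, 51], array([383.41, 165.35])), ([0, 8, 7, 11, 35], array([379.71, 170.91]))]
pred near end [382.52746869 165.84817338]
side8 730.5 [[411, 166], [405, 167], [405, 169], [398, 175], [394, 172], [391, 173], [397, 179], [397, 183], [395, 186], [393, 185], [387, 188], [387, 191], [380, 192], [374, 185], [372, 185], [371, 199], [379, 207], [403, 195], [406, 195], [407, 189], [411, 192]]
side0 596.5 [[399, 172], [397, 174], [397, 184], [395, 187], [391, 186], [380, 191], [377, 187], [372, 185], [371, 199], [379, 207], [406, 194], [408, 180]]
top0 800.0 [[396, 242], [391, 254], [392, 256], [414, 264], [422, 269], [429, 269], [432, 265], [433, 269], [429, 279], [439, 279], [439, 252], [433, 266], [432, 263], [436, 253], [427, 254], [414, 247], [403, 244], [403, 239], [399, 239]]
0.062 pred side [[409.5, 181.4], [399.7, 172.2], [380.8, 194.8], [371.4, 185.2]]
0.008 pred side [[407.0, 196.7], [397.7, 187.6], [379.3, 210.0], [370.2, 200.4]]
```

>>> {"op": "step_arm", "data": {"commands": [0.001, 0, 0.003, 0, 0, 0, 0.002, 0.0005, 0.01, 0, 0, 0, 0.0027, 0.0006, 0.018, 0, 0, 0, 0.0027, 0.0006, 0.026, 0, 0, 0, 0.0027, 0.0006, 0.034, 0, 0, 0, 0.0027, 0.0006, 0.04, 0, 0, 0, 0.0027, 0.0006, 0.044, 0, 0, 0, 0.0027, 0.0006, 0.046, 0, 0, 0, 0.0027, 0.0006, 0.046, 0, 0, 0, 0.0027, 0.0006, 0.046, 0, 0, 0]}}

```text
t: 22.9
tcp_pos: [0.5267, -0.215, 0.071]
tool_rot: [0.841, 0.541, 0.0, 0.0]
force: [0.4, -1.0, -3.5]
finger_gap: 0.5
gripper_force: 61.2
```

```bash
python3 - <<'E'
from h import *
from scipy.spatial.transform import Rotation as Ro
st=manip.sense();p=np.array(st['tcp_pos']);Rm=Ro.from_quat(st['tool_rot']).as_matrix();print(p,st['force'])
s=snap('side','side9');im=s['pixels'];h=cv2.cvtColor(im,cv2.COLOR_BGR2HSV)
pe=proj(s,p+np.array([0,0,.0185])+Rm[:,0]*.031)[0];print('pred near end',pe)
# brightness profile along roller axis in the image, through the top of the roller, down to near cheek
g=cv2.cvtColor(im,cv2.COLOR_BGR2GRAY)
for dz,lab in((.0185,'axis'),(.0345,'upper')):
  for e in np.arange(.018,.050,.002):
    q=proj(s,p+np.array([0,0,dz])+Rm[:,0]*e)[0]; u,v=q
    px=cv2.getRectSubPix(im,(1,1),(float(u),float(v)))[0,0]; print(lab,round(e*1000),q.round(1),px)
E
```

```text
[ 0.52671451 -0.21498607  0.07102053] [ 0.40715872 -1.03902617 -3.51326813]
pred near end [379.75330663 179.83439827]
axis 18 [384.1 177.9] [131 126 130]
axis 20 [383.4 178.2] [103 111 122]
axis 22 [382.8 178.5] [ 80 102 119]
axis 24 [382.1 178.8] [ 56  87 106]
axis 26 [381.4 179.1] [26 35 43]
axis 28 [380.8 179.4] [8 4 3]
axis 30 [380.1 179.7] [13 15 16]
axis 32 [379.4 180. ] [51 59 65]
axis 34 [378.7 180.3] [85 90 98]
axis 36 [378.1 180.6] [108 105 109]
axis 38 [377.4 180.9] [154 155 157]
axis 40 [376.7 181.2] [199 206 209]
axis 42 [376.1 181.5] [229 236 238]
axis 44 [375.4 181.8] [227 234 235]
axis 46 [374.7 182.1] [224 230 232]
axis 48 [374.  182.4] [217 224 227]
upper 18 [384.6 173. ] [189 180 185]
upper 20 [383.9 173.3] [190 183 187]
upper 22 [383.3 173.6] [190 182 187]
upper 24 [382.6 173.9] [174 167 172]
upper 26 [381.9 174.2] [141 135 139]
upper 28 [381.2 174.5] [113 109 113]
upper 30 [380.6 174.8] [109 106 110]
upper 32 [379.9 175.1] [110 108 111]
upper 34 [379.2 175.4] [100 105 113]
upper 36 [378.5 175.7] [ 99 105 115]
upper 38 [377.8 176. ] [105 108 115]
upper 40 [377.2 176.3] [111 103 103]
upper 42 [376.5 176.6] [111 112 121]
upper 44 [375.8 176.9] [113 129 152]
upper 46 [375.1 177.2] [118 153 188]
upper 48 [374.4 177.6] [119 158 196]
```

>>> {"op": "step_arm", "data": {"commands": [0, 0, 0, 0, 0, 0, 0, 0, 0, 0, 0, 0, 0, 0, 0.002, 0, 0, 0, 0, 0, 0.004, 0, 0, 0, 0, 0, 0.006, 0, 0, 0, 0, 0, 0.008, 0, 0, 0, 0, 0, 0.01, 0, 0, 0, 0, 0, 0.012, 0, 0, 0, 0, 0, 0.014, 0, 0, 0, 0, 0, 0.014, 0, 0, 0]}}

```text
t: 23.95
tcp_pos: [0.5264, -0.2147, 0.0565]
tool_rot: [0.841, 0.541, -0.0, -0.0]
force: [0.7, 0.4, -3.6]
finger_gap: 0.494
gripper_force: 61.2
```

```bash
python3 - <<'E'
from h import *
from scipy.spatial.transform import Rotation as Ro
st=manip.sense();p=np.array(st['tcp_pos']);Rm=Ro.from_quat(st['tool_rot']).as_matrix();print(p,st['force'])
s=snap('side','side10');im=s['pixels'];g=cv2.cvtColor(im,cv2.COLOR_BGR2GRAY)
pe=proj(s,p+np.array([0,0,.0185])+Rm[:,0]*.031)[0];print('pred near end',pe)
w=g[int(pe[1])-7:int(pe[1])+8,int(pe[0])-7:int(pe[0])+8];m=(w<45).astype(np.uint8)
n,l,sta,cen=cv2.connectedComponentsWithStats(m);print([(sta[i][4],(cen[i]+(int(pe[0])-7,int(pe[1])-7)).round(2)) for i in range(1,n)])
E
```

```text
[ 0.52635739 -0.21468897  0.05645476] [ 0.74183265  0.43360016 -3.61063957]
pred near end [379.40892975 184.32349022]
[(np.int32(9), array([380.33, 183.89]))]
```

>>> {"op": "step_arm", "data": {"commands": [-0.001, 0, 0, 0, 0, 0, -0.002, 0, 0, 0, 0, 0, -0.002, 0, 0.002, 0, 0, 0, -0.002, 0, 0.004, 0, 0, 0, -0.002, 0, 0.006, 0, 0, 0, -0.002, 0, 0.008, 0, 0, 0, -0.002, 0, 0.01, 0, 0, 0, -0.002, 0, 0.012, 0, 0, 0, -0.002, 0, 0.012, 0, 0, 0, -0.002, 0, 0.012, 0, 0, 0]}}

```text
t: 25.0
tcp_pos: [0.5257, -0.2166, 0.0447]
tool_rot: [0.841, 0.541, -0.0, -0.0]
force: [-0.2, 0.2, -3.1]
finger_gap: 0.5
gripper_force: 61.2
```

>>> {"op": "step_arm", "data": {"commands": [0, 0, 0.0015, 0, 0, 0, 0, 0, 0.003, 0, 0, 0, 0, 0, 0.0045, 0, 0, 0, 0, 0, 0.006, 0, 0, 0, 0, 0, 0.0075, 0, 0, 0, 0, 0, 0.009, 0, 0, 0, 0, 0, 0.01, 0, 0, 0, 0, 0, 0.01, 0, 0, 0, 0, 0, 0.01, 0, 0, 0, 0, 0, 0.01, 0, 0, 0]}}

```text
t: 26.0
tcp_pos: [0.5258, -0.2167, 0.0349]
tool_rot: [0.841, 0.541, 0.0, 0.0]
force: [-0.2, 0.4, -2.4]
finger_gap: 0.492
gripper_force: 61.2
```

>>> {"op": "step_arm", "data": {"commands": [0, 0, 0.001, 0, 0, 0, 0, 0, 0.002, 0, 0, 0, 0, 0, 0.003, 0, 0, 0, 0, 0, 0.004, 0, 0, 0, 0, 0, 0.005, 0, 0, 0, 0, 0, 0.006, 0, 0, 0, 0, 0, 0.006, 0, 0, 0, 0, 0, 0.006, 0, 0, 0, 0, 0, 0.006, 0, 0, 0, 0, 0, 0.006, 0, 0, 0]}}

```text
t: 27.0
tcp_pos: [0.5257, -0.2166, 0.0289]
tool_rot: [0.841, 0.541, 0.0, 0.0]
force: [0.1, 0.0, -3.5]
finger_gap: 0.497
gripper_force: 61.2
```

>>> {"op": "step_arm", "data": {"commands": [0, 0, 0.0005, 0, 0, 0, 0, 0, 0.001, 0, 0, 0, 0, 0, 0.0015, 0, 0, 0, 0, 0, 0.002, 0, 0, 0, 0, 0, 0.002, 0, 0, 0, 0, 0, 0.002, 0, 0, 0, 0, 0, 0.002, 0, 0, 0, 0, 0, 0.002, 0, 0, 0, 0, 0, 0.002, 0, 0, 0, 0, 0, 0.002, 0, 0, 0]}}

```text
t: 28.0
tcp_pos: [0.5264, -0.217, 0.0271]
tool_rot: [0.841, 0.541, 0.0, 0.001]
force: [2.6, -0.2, 2.1]
finger_gap: 0.496
gripper_force: 61.5
```

>>> {"op": "step_arm", "data": {"commands": [0, 0.0005, 0, 0, 0, 0, 0, 0.001, 0, 0, 0, 0, 0, 0.0012, 0, 0, 0, 0, 0, 0.0012, 0.0003, 0, 0, 0, 0, 0.0012, 0.0006, 0, 0, 0, 0, 0.0012, 0.0009, 0, 0, 0, 0, 0.0012, 0.0012, 0, 0, 0, 0, 0.0012, 0.0012, 0, 0, 0, 0, 0.0012, 0.0012, 0, 0, 0, 0, 0.0012, 0.0012, 0, 0, 0]}}

```text
t: 29.0
tcp_pos: [0.5275, -0.2176, 0.0262]
tool_rot: [0.841, 0.541, 0.0, 0.001]
force: [0.9, -1.0, 5.3]
finger_gap: 0.5
gripper_force: 62.2
```

>>> {"op": "step_arm", "data": {"commands": [0, 0.0002, 0.0003, 0, 0, 0, 0, 0.0003, 0.0006, 0, 0, 0, 0, 0.0003, 0.0009, 0, 0, 0, 0, 0.0003, 0.0012, 0, 0, 0, 0, 0.0003, 0.0012, 0, 0, 0, 0, 0.0003, 0.0012, 0, 0, 0, 0, 0.0003, 0.0012, 0, 0, 0, 0, 0.0003, 0.0012, 0, 0, 0, 0, 0.0003, 0.0012, 0, 0, 0, 0, 0.0003, 0.0012, 0, 0, 0]}}

```text
t: 30.0
tcp_pos: [0.5276, -0.2176, 0.026]
tool_rot: [0.841, 0.541, 0.0, 0.001]
force: [0.1, -0.4, 13.9]
finger_gap: 0.498
gripper_force: 62.9
```

>>> {"op": "step_arm", "data": {"commands": [0, 0, -0.001, 0, 0, 0, 0, 0, -0.0015, 0, 0, 0, 0, 0, -0.0015, 0, 0, 0, 0, 0, -0.0015, 0, 0, 0, 0, 0, -0.0015, 0, 0, 0, 0, 0, -0.0015, 0, 0, 0, 0, 0, -0.0015, 0, 0, 0, 0, 0, -0.0015, 0, 0, 0, 0, 0, -0.0015, 0, 0, 0, 0, 0, -0.0015, 0, 0, 0], "jaw": 100, "grip_force": 20}}

```text
t: 31.0
tcp_pos: [0.5271, -0.2173, 0.026]
tool_rot: [0.841, 0.541, 0.0, 0.0]
force: [-0.4, 0.4, -0.3]
finger_gap: 0.999
gripper_force: 0.0
```

>>> {"op": "step_arm", "data": {"commands": [0, 0, 0, 0, 0, 0, 0, 0, -0.003, 0, 0, 0, 0, 0, -0.01, 0, 0, 0, 0, 0, -0.025, 0, 0, 0, 0, 0, -0.045, 0, 0, 0, 0, 0, -0.07, 0, 0, 0, 0, 0, -0.1, 0, 0, 0, 0, 0, -0.13, 0, 0, 0, 0, 0, -0.15, 0, 0, 0, 0, 0, -0.15, 0, 0, 0]}}

```text
t: 32.0
tcp_pos: [0.5291, -0.2185, 0.1804]
tool_rot: [0.841, 0.541, 0.002, 0.004]
force: [0.5, -0.1, 0.3]
finger_gap: 1.001
gripper_force: 0.0
```

```bash
python3 - <<'E'
from h import *
st=manip.sense();print(st['tcp_pos'],st['force'],st['finger_gap'])
s=snap('side','side11');im=s['pixels'];g=cv2.cvtColor(im,cv2.COLOR_BGR2GRAY)
th=np.radians(65.6);y=np.array([np.cos(th),np.sin(th),0]);x=np.array([y[1],-y[0],0]);z=np.array([0,0,1.])
C=np.array([.5275,-.2176,.044])
# grey roller (low saturation, mid-bright) mask vs predicted silhouette, between cheeks
h=cv2.cvtColor(im,cv2.COLOR_BGR2HSV)
pts=np.array([proj(s,C+y*e+x*.022*np.cos(i)+z*.022*np.sin(i))[0] for i in np.linspace(0,6.28,40) for e in(-.031,.031)])
hull=cv2.convexHull(pts.astype(np.float32));pm=np.zeros(g.shape,np.uint8);cv2.fillConvexPoly(pm,hull.astype(np.int32),255)
gm=((h[...,1]<40)&(g>60)&(g<215)).astype(np.uint8)*255
print('grey fraction in predicted silhouette',(gm[pm>0]>0).mean())
E0=proj(s,C+z*.022+y*.031)[0];F0=proj(s,C+z*.022-y*.031)[0];print('top line ends',E0,F0)
for e in range(-44,46,4):
    q=proj(s,C+z*.021+y*e/1000)[0];print(e,cv2.getRectSubPix(im,(1,1),(float(q[0]),float(q[1])))[0,0],end=' ')
E
```

```text
[ 0.52911558 -0.21847078  0.18039349] [ 0.48676139 -0.0803933   0.3389603 ] 1.0011408683314047
grey fraction in predicted silhouette 0.7677902621722846
top line ends [379.35460006 186.10785898] [399.47444324 176.84683115]
-44 [ 60  81 102] -40 [33 53 79] -36 [ 81  99 130] -32 [169 161 164] -28 [176 168 171] -24 [175 167 172] -20 [175 168 172] -16 [175 167 172] -12 [176 168 173] -8 [176 168 173] -4 [179 170 175] 0 [179 171 175] 4 [179 171 175] 8 [181 173 178] 12 [180 172 177] 16 [181 171 177] 20 [180 173 178] 24 [182 174 179] 28 [145 138 141] 32 [100  99 102] 36 [ 81 101 128] 40 [ 70 105 154] 44 [ 54  80 115]
```

```bash
python3 -c "
from station import manip
print(manip.sign_off())"
```

```text
the job is handed in; nothing more can be done
None
```

The front roller was parked on the ramp against the red lip, released, gripped again across its body and lowered into the white nest's V seat. The job was handed in at about 32 s; no verdict came back, but the force readings and a last camera check showed the roller home between the cheeks. I last saw the second roller at the chute stop just after the first was lifted out.

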